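Tip the finished fittings into the dipping basket and bar it

TASK

Pick the tray up by its arched handle and, holding its open lip close above the wire dipping basket so that the parts do not fall far, tip the four polished fittings off it into the basket without touching the fittings with the gripper. Put the empty tray back down flat on the rubber mat, then push the T-handled carrying bar right through the eyes of both basket lugs, so that its plain end stands well clear of the far lug and the T stays outside the near one. Leave the basket and everything else on the bench standing where it is.

Things in the scene. Friction and masses are not known exactly. Their poses are not given: they have to be found in the camera images.
- mat: black rubber mat fixed to the bench, 220 (x) x 180 (y) x 4 mm, the tray stands on it; origin at the centre of its underside
- tray: open-ended sheet-metal parts tray, 180 (x) x 106 (y) mm, floor 3 mm thick, walls 32 mm high on both long sides and at the rear (+x) end, none at the -x end: that is the lip. A fixed arch over its middle carries a wooden grip (see point tray_bar). Origin at the centre of its underside, z up. 0.42 kg empty, 0.84 kg with the four fittings that lie loose on its floor
- tray_lip (a point): middle of the tray's open lip edge, on the floor's upper face, 90 mm from the tray's centre along its -x. The fittings start to slide towards it when the tray is tipped 15 to 25 degrees lip down; at 45 degrees all slide off
- tray_bar (a point): middle of the tray's wooden grip, 85 mm above the underside: straight, flat-sided, 16 mm thick (along the tray's x), 24 mm high, running along the tray's y, free for 100 mm between the arch straps
- coupling_a: steel hexagonal pipe coupling, 60 mm long, 32 mm across flats, bored through, lying on a flat; origin at the centre of that flat (16 mm below its middle), x along its length; 0.12 kg
- coupling_b: steel hexagonal pipe coupling, 60 mm long, 32 mm across flats, bored through, lying on a flat; origin at the centre of that flat (16 mm below its middle), x along its length; 0.12 kg
- foot_a: steel channel foot, 60 mm long, 36 mm wide, 24 mm high, legs down; origin at the centre of its underside, x along its length; 0.09 kg
- foot_b: steel channel foot, 60 mm long, 36 mm wide, 24 mm high, legs down; origin at the centre of its underside, x along its length; 0.09 kg
- basket: loose stainless wire dipping basket, 194 (x) x 130 (y) mm, 90 mm high to its rim, walls 3 mm, floor 4 mm, 1.2 kg; a flat lug with an eye stands up on the middle of each long side, top 132 mm above the underside. Origin at the centre of the underside, z up
- lug_right (a point): centre of the round 24 mm eye in the lug on the basket's -y side, 112 mm above the underside; the lug is 40 mm wide, 5 mm thick (y from -65 to -70 mm); the eye's axis is the basket's y
- lug_left (a point): centre of the same eye in the lug on the +y side (lug from y = 65 to 70 mm), in line with the other
- bar: loose steel carrying bar lying on the bench: straight round rod 12 mm thick, 220 mm long, with a crossbar 12 mm thick and 70 mm wide welded across one end (a T), 0.15 kg. Origin under the middle of the rod, 6 mm below its axis; x runs along the rod to the plain end, T at x = -110 mm. It can be gripped by the rod 25 to 40 mm from the T without drooping
- bar_tip (a point): centre of the bar's plain end
- bar_tee (a point): centre of the bar's crossbar, on the rod's axis, 220 mm from the plain end
- die_grinder: bystander: air die grinder lying on its side on a flat, black body 165 mm long, 38 mm across, steel collet; leave alone
- wire_brush: bystander: hand brush lying flat, 200 mm long; leave alone
- polish_bar: bystander: brown bar of polishing compound, 150 x 45 x 40 mm; leave alone
- flap_discs: bystander: stack of five flap discs, 115 mm across, 30 mm high; leave alone
- paste_jar: bystander: grey jar with a black cap, 76 mm across, 85 mm high; leave alone
- scuff_pads: bystander: two grey scuff pads lying one on the other, 150 x 100 x 24 mm; leave alone

How it is judged (in metres and radians):
On the way, in this order (a step that is already met when the one before it is completed fails the run):
1. the tray, with all four fittings still aboard, is carried so that its lip is over the basket, above the rim (x of coupling_a in the frame of tray between -0.1 and 0.09 m and y of coupling_a in the frame of tray between -0.055 and 0.055 m and z of coupling_a in the frame of tray between -0.005 and 0.04 m and x of coupling_b in the frame of tray between -0.1 and 0.09 m and y of coupling_b in the frame of tray between -0.055 and 0.055 m and z of coupling_b in the frame of tray between -0.005 and 0.04 m and x of foot_a in the frame of tray between -0.1 and 0.09 m and y of foot_a in the frame of tray between -0.055 and 0.055 m and z of foot_a in the frame of tray between -0.005 and 0.04 m and x of foot_b in the frame of tray between -0.1 and 0.09 m and y of foot_b in the frame of tray between -0.055 and 0.055 m and z of foot_b in the frame of tray between -0.005 and 0.04 m and x of tray_lip in the frame of basket between -0.1 and 0.1 m and y of tray_lip in the frame of basket between -0.1 and 0.1 m and z of tray_lip in the frame of basket above 0.085 m), for 0.05 s.
2. all four fittings lie in the basket (x of coupling_a in the frame of basket between -0.097 and 0.097 m and y of coupling_a in the frame of basket between -0.065 and 0.065 m and z of coupling_a in the frame of basket between -0.005 and 0.088 m and x of coupling_b in the frame of basket between -0.097 and 0.097 m and y of coupling_b in the frame of basket between -0.065 and 0.065 m and z of coupling_b in the frame of basket between -0.005 and 0.088 m and x of foot_a in the frame of basket between -0.097 and 0.097 m and y of foot_a in the frame of basket between -0.065 and 0.065 m and z of foot_a in the frame of basket between -0.005 and 0.088 m and x of foot_b in the frame of basket between -0.097 and 0.097 m and y of foot_b in the frame of basket between -0.065 and 0.065 m and z of foot_b in the frame of basket between -0.005 and 0.088 m), for 0.2 s.
3. the empty tray stands flat on the mat, let go (x of tray in the frame of mat between -0.08 and 0.08 m and y of tray in the frame of mat between -0.08 and 0.08 m and z of tray in the frame of mat between -0.002 and 0.01 m and angle between tray's own z axis and vertical below 0.06 rad and contact force between the fingers and tray below 0.2 N), for 0.2 s.
At the end, for the whole second after the job is handed in: fittings in the basket below its rim, basket upright (3 degrees), tray flat on the mat (centres within 80 mm along each side), bar in the eyes of both lugs, its plain end and its T each at least 5 mm outside the outer faces of opposite lugs; all at rest (all of step 2 and x of tray in the frame of mat between -0.08 and 0.08 m and y of tray in the frame of mat between -0.08 and 0.08 m and z of tray in the frame of mat between -0.002 and 0.01 m and angle between tray's own z axis and vertical below 0.06 rad and ((y of bar_tip in the frame of basket above 0.075 m and x of bar_tip in the frame of basket between -0.018 and 0.018 m and z of bar_tip in the frame of basket between 0.094 and 0.124 m and y of bar_tee in the frame of basket below -0.075 m and x of bar_tee in the frame of basket between -0.018 and 0.018 m and z of bar_tee in the frame of basket between 0.094 and 0.124 m) or (y of bar_tip in the frame of basket below -0.075 m and x of bar_tip in the frame of basket between -0.018 and 0.018 m and z of bar_tip in the frame of basket between 0.094 and 0.124 m and y of bar_tee in the frame of basket above 0.075 m and x of bar_tee in the frame of basket between -0.018 and 0.018 m and z of bar_tee in the frame of basket between 0.094 and 0.124 m)) and angle between basket's own z axis and vertical below 0.05 rad and linear speed of each of coupling_a, coupling_b, foot_a, foot_b, tray, bar, basket below 0.03 m/s); the robot touches nothing.
It fails at once if the gripper touches a fitting (contact force between the fingers and coupling_a above 1 N or contact force between the fingers and coupling_b above 1 N or contact force between the fingers and foot_a above 1 N or contact force between the fingers and foot_b above 1 N).
It fails at once if a fitting falls far (faster than 2.2 m/s, a drop of about 0.25 m) (linear speed of any of coupling_a, coupling_b, foot_a, foot_b above 2.2 m/s).
It fails at once if the basket is tipped more than 17 degrees or shoved more than 60 mm (angle between basket's own z axis and vertical above 0.3 rad or distance of basket from where it was at the start of the episode above 0.06 m).
It fails at once if a bystander is moved more than 30 mm (distance of any of die_grinder, wire_brush, polish_bar, flap_discs, paste_jar, scuff_pads from where it was at the start of the episode above 0.03 m).
It also fails if it takes over 72 s, if anything falls off the work surface, if the arm or the gripper's body presses on something with over 40 N, if the wrist force passes 120 N, or if a joint passes its speed limit or range.

ROBOT

A 6-joint arm with a two-finger parallel gripper is mounted at the origin on the work surface. World frame = base frame: x ahead of the robot, y to its left, z up, the work surface at z = 0. Lengths are in mm, angles in rad, forces in N, time in s.
With the tool pointing down it reaches from about 225 to 725 mm from the base axis. Payload 3.1 kg.
Tool frame: the origin (TCP) lies at the very end of the fingers, on their centre line; the grasp point (between the pads) lies 19 mm behind it; z points along the fingers, y is the line along which they close (so a half turn about z gives the same grasp; the last joint's range is limited). The gripper opens to 85 mm and grips with 20 to 120 N. Pads are 22 mm wide; open, the fingers measure 114 mm over their backs; the gripper's body (76 mm by 85 mm) begins 54 mm behind the grasp point. The pads swing forward as they close: fully open they stand 13 mm farther back than shut.
Start: joints at [-1.408, 0.048, 0.099, 1.622, 0, 1.443], TCP at [150.512, -502.955, 231.312] pointing down, gripper open.
Joint ranges: [-2.91, 2.91], [-0.99, 1.94], [-1.21, 1.42], [-2.12, 2.29], [-1.49, 1.47], [-3.14, 3.14]. Speed limits (rad/s): [2.79, 2.79, 3.14, 3.14, 3.14, 3.14].

INTERFACE

Orientations are given as a unit quaternion [w, x, y, z].
In Python, from bench import manip gives the robot as it stands.
- The arm moves only by the tool play_rows, never from a script. Its argument "plan" is a list of rows, each an object with "translation": the shift along the tool's x, y, z in m, a list of three; "twist": the turn, a rotation vector about the tool's x, y, z in degrees, a list of three. A call has exactly 8 rows; each row shifts and turns the commanded pose from where the row before left it, along the tool's axes as they then stand; what a row does not reach is not made up. A row lasts 1/12 s, in which the tool goes at most 41.7 mm and 7.16 degrees, less where a joint would pass 70% of its speed; a pose out of reach is approached as far as the arm can. A call is refused whole if a number of a shift passes 0.0417 or a number of a turn 7.16, either way. A call with a gripper value outside its range is refused whole. "hand" is the opening, from 0 (shut) to 1 (fully open), set as the call begins (left out, the last holds). The fingers move at their own pace and stop on an object; the grip force is fixed at half the most. Time passes only in rows, so rows that do not move let the fingers close, or fill a call up. It gives the time, the measured TCP pose, the force, the opening and the grip force at its end, in the units of the state.
- manip.get_obs(): the state, without advancing time (a new reading comes with each control period).
- manip.camera(name): name is "scene" or "top" or "wrist"; returns a dict with "color" (384x512x3 uint8, blue, green, red), "mtx" (3x3 intrinsics, pixels), "position" and "orientation" of the camera in the world; the wrist camera has in their place "mount" (4x4, takes a point from camera to tool coordinates, whose origin is the TCP and whose axes are the flange's). Camera axes: x right, y down, z forward; pixel columns grow to the right and rows downward; lengths in mm; the calibration is good to about 2 mm. A picture is of the moment at which its call begins: read the wrist's pose just before it. There is no depth.
- manip.hand_in(): hands the job in; it is judged then, once.
The state is a dict: "time_s": time; "q": joint angles; "qd": joint speeds; "effort": joint torques, N m; "tool_pos": TCP position; "orientation": TCP orientation; "contact_force": force on the tool from outside, world axes, zero at the start; "ft_torque": the same for the moment, N m; "finger_gap": finger opening in mm; "gripper_force": force on a finger pad.
Only numpy, scipy, OpenCV 4.12 (cv2) and the standard library are available. Lean on these libraries where they do the work, as an engineer would, in place of code of your own. Each camera call takes 0.05 s, during which the arm holds its last target. There are 200 camera calls.

## Working session

There is one attempt and no reset: what is moved stays moved. The work goes in short steps, Python scripts to look and compute and a tool call to move; the robot and the scene stay as the last step left them, time stands still between calls to the robot, and variables do not carry over. Pictures are saved under pics/ and viewed, at most 10 in all, crops included, and the job is handed in when it is done.

Besides the shell and the picture viewer there is one more tool, called after "Request:" as a command line: name --argument value ..., lists and objects as JSON in quotes. play_rows: Moves the arm, as the interface text tells. Its arguments: {"type":"object","properties":{"plan":{"type":"array"},"hand":{"type":"number"}},"required":["plan"]}

```bash
mkdir -p pics; cat > h.py <<'E'
import numpy as np, cv2
from scipy.spatial.transform import Rotation as R
from bench import manip
def rot(q): return R.from_quat([q[1],q[2],q[3],q[0]])
def ray(c,uv):
    d=np.linalg.inv(c["mtx"])@np.array([uv[0],uv[1],1.0]); return np.array(c["position"]),rot(c["orientation"]).apply(d)
def onz(c,uv,z):
    p,d=ray(c,uv); return p+d*(z-p[2])/d[2]
def proj(c,P):
    q=c["mtx"]@rot(c["orientation"]).inv().apply(np.array(P)-np.array(c["position"])); return q[:2]/q[2]
E
python3 - <<'E'
from h import *
import pickle
cs={n:manip.camera(n) for n in("top","scene")}
pickle.dump(cs,open("cs0.pkl","wb"))
for n,c in cs.items():
    cv2.imwrite(f"pics/{n}0.png",cv2.resize(c["color"],(800,600),interpolation=cv2.INTER_CUBIC)); print(n,c["position"],c["orientation"],c["mtx"].tolist() if hasattr(c["mtx"],"tolist") else c["mtx"])
print(manip.get_obs())
E
```

```text
top [ 4.08623700e+02 -6.99189178e-01  1.30292795e+03] [ 0.03903813 -0.69752222  0.71421997 -0.04276226] [[468.12813627666566, 0.0, 254.59994552225515], [0.0, 468.12813627666566, 195.83177396836592], [0.0, 0.0, 1.0]]
scene [872.3351402  249.16769969 861.16077885] [-0.10903793  0.41770665  0.87534279 -0.21773122] [[359.83707156492494, 0.0, 254.42371333638283], [0.0, 359.83707156492494, 188.58512007722], [0.0, 0.0, 1.0]]
{'time_s': 0.1, 'q': array([-1.40780115e+00,  4.86852044e-02,  9.77161838e-02,  1.62199629e+00,
        5.22432893e-05,  1.44297665e+00]), 'qd': array([ 7.44006047e-05, -9.20771083e-04,  5.61111783e-03, -7.60411079e-04,
       -9.99080933e-05, -6.38938478e-04]), 'effort': array([ 2.71965320e-03, -3.39850652e+01,  3.20935929e+01,  1.57713942e-02,
       -1.06264620e-04, -1.75030257e-07]), 'tool_pos': array([ 150.43689413, -502.39887233,  230.21057022]), 'orientation': array([-1.08478467e-03,  9.89446375e-01,  1.44895459e-01,  7.04477977e-06]), 'contact_force': array([-0.11140887, -0.0390109 ,  0.52118456]), 'ft_torque': array([ 0.01501908, -0.00613934,  0.00349789]), 'gripper_force': 0.0, 'finger_gap': 85.71567051772}
```

View pics/top0.png

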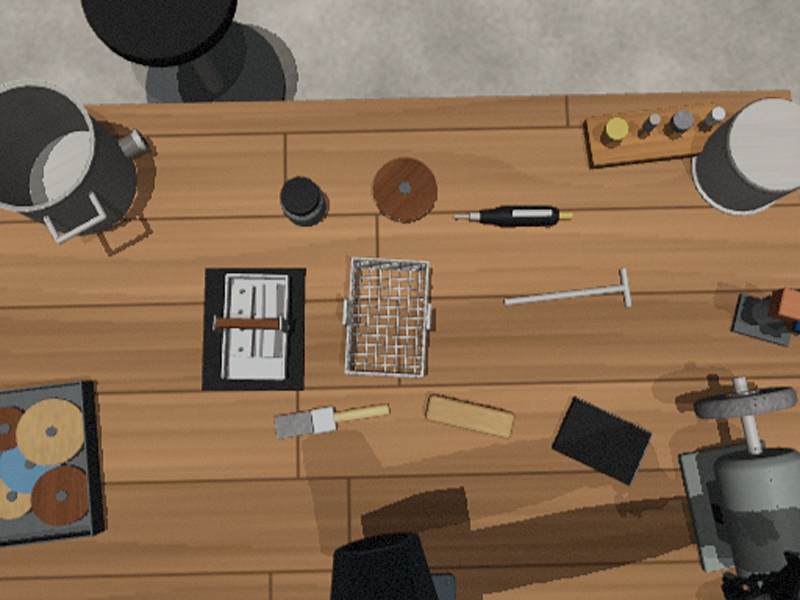

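View pics/scene0.png

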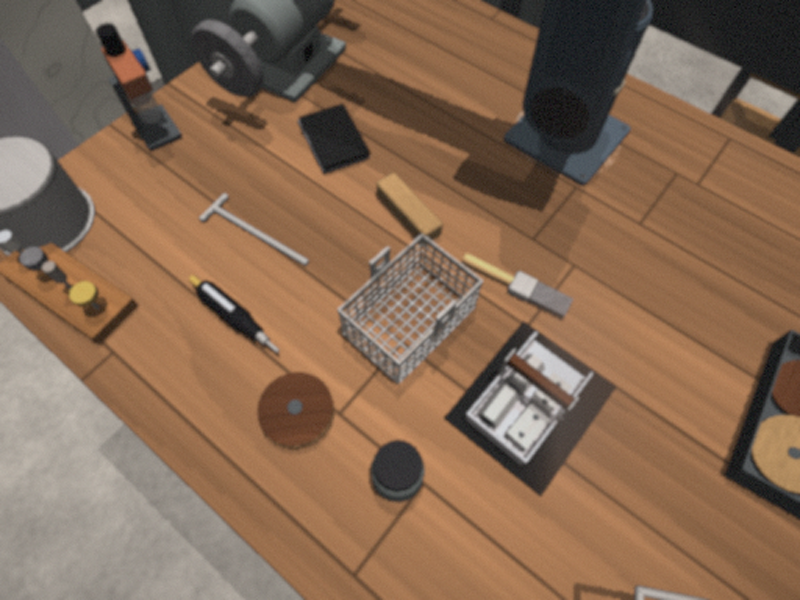

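The top view shows the mat and tray at about (255,328), the basket at (388,318) with lugs at (345,313) and (431,317), and the bar from tip (505,302) to T (626,288). The robot is at the bottom, so image up is +x and image left is +y. I'll zoom in and mask next.

```bash
python3 - <<'E'
from h import *
import pickle
cs=pickle.load(open("cs0.pkl","rb")); t,s=cs["top"],cs["scene"]
a=t["color"][160:260,120:300]; b=s["color"][130:330,270:420]
A=cv2.resize(a,None,fx=4,fy=4,interpolation=cv2.INTER_CUBIC); B=cv2.resize(s["color"][190:320,280:400],(540,585))
B=cv2.resize(s["color"][205:305,280:395],None,fx=3,fy=3,interpolation=cv2.INTER_CUBIC)
C=cv2.resize(s["color"][145:250,205:320],None,fx=3,fy=3,interpolation=cv2.INTER_CUBIC)[:195]
o=np.zeros((600,800,3),np.uint8); o[:400,:720]=A; D=cv2.resize(B,(230,200)); 
o[400:600,:230]=D; 
cv2.imwrite("pics/z.png",o)
o2=np.zeros((600,800,3),np.uint8)
E=cv2.resize(s["color"][140:310,200:400],(800,600),interpolation=cv2.INTER_CUBIC); cv2.imwrite("pics/z2.png",E[:, :])
# blobs top
hsv=cv2.cvtColor(t["color"],cv2.COLOR_BGR2HSV)
m=((hsv[...,1]<70)&(hsv[...,2]>110)).astype(np.uint8)
dk=(hsv[...,2]<45).astype(np.uint8)
for nm,mm,z in(("light",m,6),("dark",dk,4)):
    cnt,_=cv2.findContours(mm,cv2.RETR_EXTERNAL,cv2.CHAIN_APPROX_NONE)
    for c in cnt:
        if cv2.contourArea(c)>120:
            (cx,cy),(w,h),an=cv2.minAreaRect(c)
            if 100<cx<430 and 150<cy<320: print(nm,round(cx,1),round(cy,1),round(w,1),round(h,1),round(an,1),[np.round(onz(t,p,z)[:2],0).tolist() for p in cv2.boxPoints(((cx,cy),(w,h),an))])
# bar
ys,xs=np.nonzero(m[170:200,318:410]); P=np.array([onz(t,(x+318,y+170),6)[:2] for x,y in zip(xs,ys)])
rod=P[P[:,1]>P[:,1].min()+16]; print("rod",cv2.fitLine(rod.astype(np.float32),cv2.DIST_HUBER,0,.01,.01).ravel(),P[:,1].min(),P[:,1].max(),rod.mean(0),len(P))
E
```

```text
light 194.8 270.5 15.8 38.1 80.5 [[371.0, 214.0], [386.0, 111.0], [343.0, 104.0], [329.0, 207.0]]
light 163.5 222.0 37.0 40.0 -0.0 [[438.0, 296.0], [549.0, 296.0], [547.0, 193.0], [436.0, 194.0]]
light 163.2 189.2 40.0 28.6 1.5 [[547.0, 302.0], [627.0, 300.0], [622.0, 188.0], [541.0, 191.0]]
light 363.6 183.0 81.0 25.0 0.7 [[557.0, -200.0], [628.0, -204.0], [620.0, -432.0], [549.0, -426.0]]
light 247.1 202.9 56.1 75.5 2.9 [[441.0, 97.0], [652.0, 83.0], [641.0, -74.0], [430.0, -58.0]]
dark 384.6 281.9 55.6 36.1 25.0 [[304.0, -269.0], [392.0, -316.0], [324.0, -450.0], [238.0, -403.0]]
dark 162.0 210.5 64.8 78.0 0.9 [[420.0, 340.0], [638.0, 338.0], [631.0, 156.0], [413.0, 162.0]]
rod [ 9.8837823e-02 -9.9510354e-01  5.7296954e+02 -3.0457733e+02] -426.77101672014965 -200.2793592675273 [ 573.19644023 -305.19799251] 437
```

View pics/z.png

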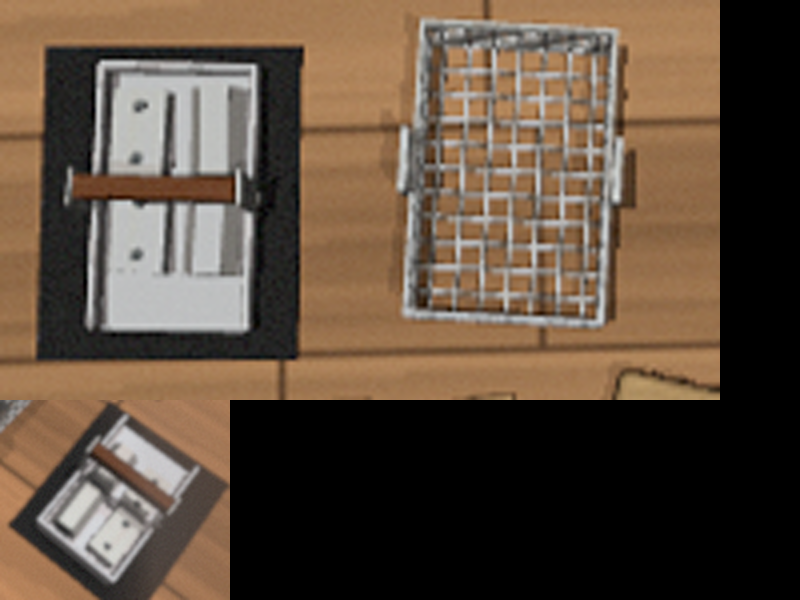

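View pics/z2.png

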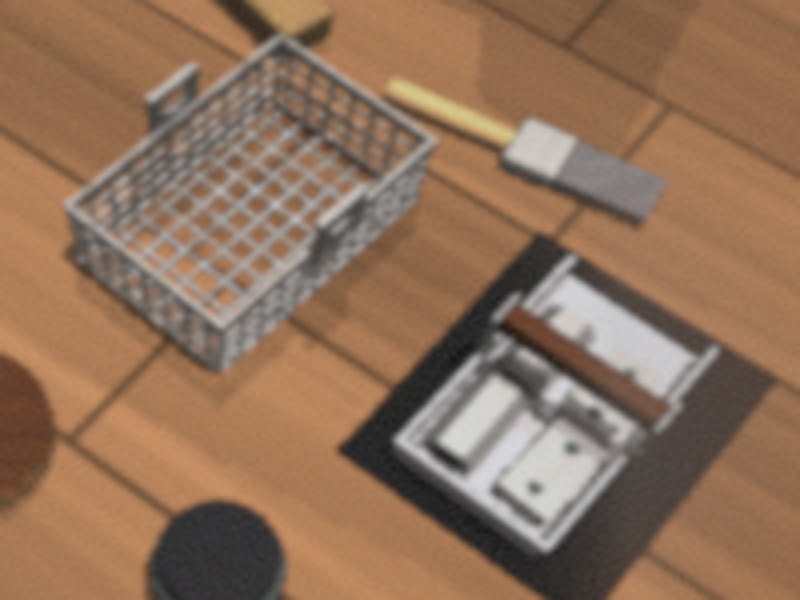

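The tray's lip faces the robot (-x, lower edge at z.png row 330). The wooden grip runs from (75,187) to (235,188). The basket rim corners are (420,20), (618,32), (603,326) and (403,314), and the lugs are at (404,157) and (617,172).

```bash
python3 - <<'E'
from h import *
import pickle
cs=pickle.load(open("cs0.pkl","rb")); t,s=cs["top"],cs["scene"]
f=lambda u,v,z: onz(t,(120+u/4-.4,160+v/4-.4),z).round(1)
hsv=cv2.cvtColor(t["color"],cv2.COLOR_BGR2HSV)
br=((hsv[...,0]<14)&(hsv[...,1]>130)&(hsv[...,2]<130)).astype(np.uint8); br[:196]=0;br[220:]=0;br[:,:130]=0;br[:,185:]=0
ys,xs=np.nonzero(br); print("grip px",len(xs),xs.min(),xs.max(),xs.mean(),ys.mean()); 
P=np.array([onz(t,(x,y),99)[:2] for x,y in zip(xs,ys)]); print("grip",P.mean(0),cv2.fitLine(P.astype(np.float32),cv2.DIST_L2,0,.01,.01).ravel()[:2])
r=np.array([f(420,20,90),f(618,32,90),f(603,326,90),f(403,314,90)]);print("rim",r[:,:2].tolist(),r.mean(0))
print("lugs",f(404,157,132),f(617,172,132)); e=r[0]-r[3]; e2=r[1]-r[2]; print(np.degrees(np.arctan2(e[1],e[0])),np.degrees(np.arctan2(e2[1],e2[0])))
print("tray",f(97,62,36),f(258,66,36),f(250,331,7),f(88,328,7))
# scene cross check of grip & rim: project
print("grip in scene crop z2", [((proj(s,[*f(75,187,99)[:2],99])-[200,140])*[4,600/170]).round().tolist(),((proj(s,[*f(235,188,99)[:2],99])-[200,140])*[4,600/170]).round().tolist()])
print("rim in z2",[((proj(s,p)-[200,140])*[4,600/170]).round().tolist() for p in r])
o=manip.get_obs(); print(o["tool_pos"])
E
```

```text
grip px 231 138 178 158.0952380952381 206.5974025974026
grip [526.39587857 240.86997232] [0.03128324 0.9995106 ]
rim [[634.0, 68.1], [623.0, -61.8], [431.1, -46.6], [441.8, 82.2]] [532.475  10.475  90.   ]
lugs [539.   77.2 132. ] [526.4 -56.5 132. ]
-4.195764174123489 -4.528824236932539
tray [620.  292.4  36. ] [614.7 182.4  36. ] [435.  193.3   7. ] [439.7 304.7   7. ]
grip in scene crop z2 [[660.0, 411.0], [506.0, 309.0]]
rim in z2 [[220.0, 327.0], [63.0, 202.0], [279.0, 32.0], [433.0, 139.0]]
[ 150.43689413 -502.39887233  230.21057022]
```

Request:
play_rows --plan '[{"translation": [0,0,0],"twist": [0,0,-7]},{"translation": [0,0,0],"twist": [0,0,-7]},{"translation": [0,0,0],"twist": [0,0,-7]},{"translation": [0,0,0],"twist": [0,0,-7]},{"translation": [0,0,0],"twist": [0,0,-7]},{"translation": [0,0,0],"twist": [0,0,-7]},{"translation": [0,0,0],"twist": [0,0,-7]},{"translation": [0,0,0],"twist": [0,0,-7]}]' --hand 1

```text
time_s: 0.77
tool_pos: [150.5, -502.6, 230.6]
orientation: [-0.001, 0.804, 0.595, 0.0]
contact_force: [-0.7, -0.5, -0.8]
finger_gap: 85.5
gripper_force: 0.0
```

Request:
play_rows --plan '[{"translation": [0,0,0],"twist": [0,0,-7]},{"translation": [0,0,0],"twist": [0,0,-7]},{"translation": [0.0347,0.0151,0.0036],"twist": [0,0,0]},{"translation": [0.0347,0.0151,0.0036],"twist": [0,0,0]},{"translation": [0.0347,0.0151,0.0036],"twist": [0,0,0]},{"translation": [0.0347,0.0151,0.0036],"twist": [0,0,0]},{"translation": [0.0347,0.0151,0.0036],"twist": [0,0,0]},{"translation": [0.0347,0.0151,0.0036],"twist": [0,0,0]}]'

```text
time_s: 1.43
tool_pos: [253.3, -298.5, 208.9]
orientation: [-0.0, 0.728, 0.686, 0.0]
contact_force: [0.5, 1.1, 0.6]
finger_gap: 85.2
gripper_force: 0.0
```

Request:
play_rows --plan '[{"translation": [0.0347,0.0151,0.0036],"twist": [0,0,0]},{"translation": [0.0347,0.0151,0.0036],"twist": [0,0,0]},{"translation": [0.0347,0.0151,0.0036],"twist": [0,0,0]},{"translation": [0.0347,0.0151,0.0036],"twist": [0,0,0]},{"translation": [0.0347,0.0151,0.0036],"twist": [0,0,0]},{"translation": [0.0347,0.0151,0.0036],"twist": [0,0,0]},{"translation": [0.0347,0.0151,0.0036],"twist": [0,0,0]},{"translation": [0.0347,0.0151,0.0036],"twist": [0,0,0]}]'

```text
time_s: 2.1
tool_pos: [390.0, -28.3, 180.4]
orientation: [0.0, 0.727, 0.686, -0.0]
contact_force: [0.8, -1.1, -0.5]
finger_gap: 85.6
gripper_force: 0.0
```

Request:
play_rows --plan '[{"translation": [0.0347,0.0151,0],"twist": [0,0,0]},{"translation": [0.0347,0.0151,0],"twist": [0,0,0]},{"translation": [0.0347,0.0151,0],"twist": [0,0,0]},{"translation": [0.0347,0.0151,0],"twist": [0,0,0]},{"translation": [0.0347,0.0151,0],"twist": [0,0,0]},{"translation": [0.0347,0.0151,0],"twist": [0,0,0]},{"translation": [0.0347,0.0151,0],"twist": [0,0,0]},{"translation": [0.034,0.0151,0],"twist": [0,0,0]}]'

```text
time_s: 2.77
tool_pos: [526.6, 241.1, 180.0]
orientation: [-0.0, 0.727, 0.686, -0.001]
contact_force: [-0.4, 0.1, 1.2]
finger_gap: 85.4
gripper_force: 0.0
```

Request:
play_rows --plan '[{"translation": [0,0,0],"twist": [0,0,0]},{"translation": [0,0,0],"twist": [0,0,0]},{"translation": [0,0,0],"twist": [0,0,0]},{"translation": [0,0,0],"twist": [0,0,0]},{"translation": [0,0,0],"twist": [0,0,0]},{"translation": [0,0,0],"twist": [0,0,0]},{"translation": [0,0,0],"twist": [0,0,0]},{"translation": [0,0,0],"twist": [0,0,0]}]'

```text
time_s: 3.43
tool_pos: [526.6, 238.5, 181.4]
orientation: [0.0, 0.728, 0.686, 0.0]
contact_force: [0.5, 0.2, 0.7]
finger_gap: 85.3
gripper_force: 0.0
```

```bash
cat >> h.py <<'E'
def wcam():
    o=manip.get_obs(); c=dict(manip.camera("wrist")); M=np.array(c["mount"]); q=rot(o["orientation"])
    c["position"]=np.array(o["tool_pos"])+q.apply(M[:3,3]); x=(q*R.from_matrix(M[:3,:3])).as_quat(); c["orientation"]=[x[3],*x[:3]]; return c,o
E
python3 - <<'E'
from h import *
import pickle
c,o=wcam(); pickle.dump((c,o),open("w1.pkl","wb"))
cv2.imwrite("pics/w1.png",cv2.resize(c["color"],(800,600)));print(o["tool_pos"],o["orientation"],o["q"],c["mount"])
E
```

```text
[526.56944831 238.5023639  181.44369656] [1.73224644e-04 7.27734850e-01 6.85858457e-01 3.67399740e-04] [3.09299443e-01 1.79805968e-01 1.43517881e-01 1.53369588e+00
 4.79639478e-06 1.93932660e+00] [[ 9.28404213e-04 -9.58012036e-01 -2.86726485e-01  7.27539993e+01]
 [ 9.99999276e-01  6.69865858e-04  9.99782030e-04  6.40226628e-01]
 [-7.65734936e-04 -2.86727205e-01  9.58011964e-01 -1.42449895e+02]
 [ 0.00000000e+00  0.00000000e+00  0.00000000e+00  1.00000000e+00]]
```

View pics/w1.png

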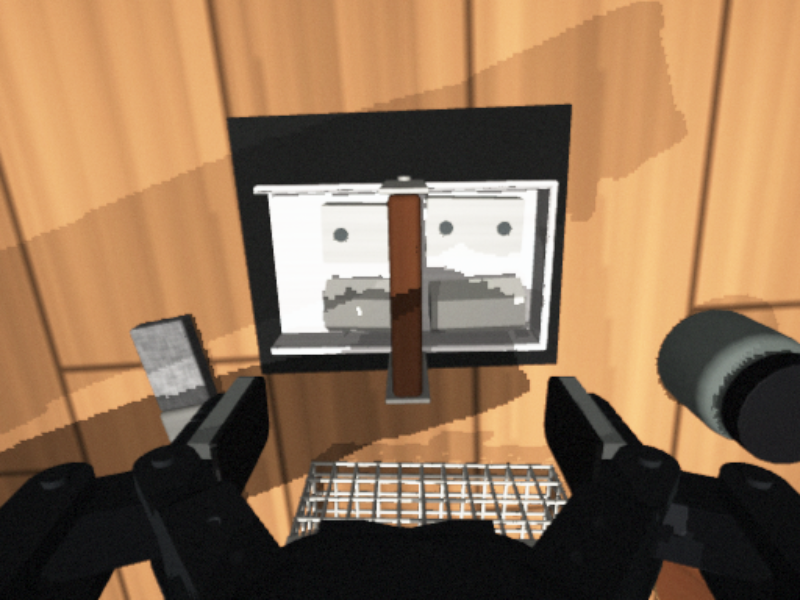

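The wrist view shows the grip's top face centred at column 405, rows 195 to 397, with the tray turned about 1 degree. Both feet and both couplings are aboard.

```bash
python3 - <<'E'
from h import *
import pickle
c,o=pickle.load(open("w1.pkl","rb"))
k=.64
for uv in((404,195),(407,397)): print(onz(c,(uv[0]*k,uv[1]*k),101))
print([onz(c,(u*k,v*k),36).round(1).tolist() for u,v in((255,188),(557,183),(547,348),(272,352))])
E
```

```text
[529.83186692 293.18928187 101.        ]
[525.20426339 188.80846006 101.        ]
[[440.9, 297.3, 36.0], [620.7, 289.7, 36.0], [617.6, 183.7, 36.0], [436.3, 191.5, 36.0]]
```

Request:
play_rows --plan '[{"translation": [0.002,0.001,0.015],"twist": [0,0,-0.9]},{"translation": [0,0,0.025],"twist": [0,0,0]},{"translation": [0,0,0.025],"twist": [0,0,0]},{"translation": [0,0,0.025],"twist": [0,0,0]},{"translation": [0,0,0.012],"twist": [0,0,0]},{"translation": [0,0,0.008],"twist": [0,0,0]},{"translation": [0,0,0],"twist": [0,0,0]},{"translation": [0,0,0],"twist": [0,0,0]}]'

```text
time_s: 4.15
tool_pos: [528.0, 241.1, 71.6]
orientation: [0.0, 0.722, 0.692, 0.0]
contact_force: [0.3, -0.5, -0.1]
finger_gap: 85.5
gripper_force: 0.0
```

Request:
play_rows --plan '[{"translation": [0,0,0],"twist": [0,0,0]},{"translation": [0,0,0],"twist": [0,0,0]},{"translation": [0,0,0],"twist": [0,0,0]},{"translation": [0,0,0],"twist": [0,0,0]},{"translation": [0,0,0],"twist": [0,0,0]},{"translation": [0,0,0],"twist": [0,0,0]},{"translation": [0,0,0],"twist": [0,0,0]},{"translation": [0,0,0],"twist": [0,0,0]}]' --hand 0

```text
time_s: 4.82
tool_pos: [527.5, 241.2, 71.5]
orientation: [-0.0, 0.722, 0.692, 0.0]
contact_force: [-1.9, 0.5, 4.9]
finger_gap: 15.2
gripper_force: 61.2
```

Request:
play_rows --plan '[{"translation": [0,0,0],"twist": [0,0,0]},{"translation": [0,0,0],"twist": [0,0,0]},{"translation": [0,0,0],"twist": [0,0,0]},{"translation": [0,0,-0.002],"twist": [0,0,0]},{"translation": [0,0,-0.002],"twist": [0,0,0]},{"translation": [0,0,-0.004],"twist": [0,0,0]},{"translation": [0,0,-0.006],"twist": [0,0,0]},{"translation": [0,0,-0.006],"twist": [0,0,0]}]'

```text
time_s: 5.48
tool_pos: [526.6, 240.6, 89.5]
orientation: [-0.001, 0.722, 0.692, -0.002]
contact_force: [0.6, -0.1, -8.2]
finger_gap: 15.2
gripper_force: 59.5
```

Request:
play_rows --plan '[{"translation": [0,0,-0.01],"twist": [0,0,0.25]},{"translation": [0,0,-0.014],"twist": [0,0,0.25]},{"translation": [0,0,-0.02],"twist": [0,0,0.25]},{"translation": [0,0,-0.02],"twist": [0,0,0.25]},{"translation": [0,0,-0.02],"twist": [0,0,0.25]},{"translation": [0,0,-0.02],"twist": [0,0,0.25]},{"translation": [0,0,-0.014],"twist": [0,0,0.25]},{"translation": [0,0,-0.01],"twist": [0,0,0.25]}]'

```text
time_s: 6.15
tool_pos: [528.7, 241.3, 222.4]
orientation: [0.001, 0.734, 0.679, 0.002]
contact_force: [-0.4, 0.2, -7.7]
finger_gap: 15.1
gripper_force: 59.5
```

Request:
play_rows --plan '[{"translation": [-0.0048,0.0032,0],"twist": [0,0,0]},{"translation": [-0.0096,0.0064,0],"twist": [0,0,0]},{"translation": [-0.0143,0.0096,0],"twist": [0,0,0]},{"translation": [-0.0191,0.0128,0],"twist": [0,0,0]},{"translation": [-0.0191,0.0128,0],"twist": [0,0,0]},{"translation": [-0.0191,0.0128,0],"twist": [0,0,0]},{"translation": [-0.0191,0.0128,0],"twist": [0,0,0]},{"translation": [-0.0191,0.0128,0],"twist": [0,0,0]}]'

```text
time_s: 6.82
tool_pos: [600.8, 108.3, 216.5]
orientation: [-0.001, 0.734, 0.679, -0.002]
contact_force: [0.5, 0.4, -8.4]
finger_gap: 15.2
gripper_force: 59.5
```

Request:
play_rows --plan '[{"translation": [-0.0191,0.0128,0],"twist": [0,0,0]},{"translation": [-0.0191,0.0128,0],"twist": [0,0,0]},{"translation": [-0.0191,0.0128,0],"twist": [0,0,0]},{"translation": [-0.0191,0.0128,0],"twist": [0,0,0]},{"translation": [-0.0143,0.0096,0],"twist": [0,0,0]},{"translation": [-0.0096,0.0064,0],"twist": [0,0,0]},{"translation": [-0.0048,0.0032,0],"twist": [0,0,0]},{"translation": [0,0,0],"twist": [0,0,0]}]'

```text
time_s: 7.48
tool_pos: [663.0, -1.2, 217.1]
orientation: [-0.001, 0.735, 0.678, -0.001]
contact_force: [0.3, -0.5, -6.7]
finger_gap: 14.7
gripper_force: 59.5
```

```bash
python3 - <<'E'
from h import *
o=manip.get_obs(); t=manip.camera("top"); s=manip.camera("scene"); print(o["tool_pos"],o["orientation"],o["contact_force"])
o=np.zeros((600,800,3),np.uint8)
o[:,:400]=cv2.resize(t["color"][130:280,180:280],(400,600)); o[:400,400:]=cv2.resize(s["color"][110:250,190:330],(400,400))
cv2.imwrite("pics/carry.png",o)
E
```

```text
[662.97455738  -1.24478379 217.14166579] [-0.00075642  0.73467997  0.67841259 -0.00105693] [ 0.28069498 -0.46917754 -6.70940581]
```

View pics/carry.png

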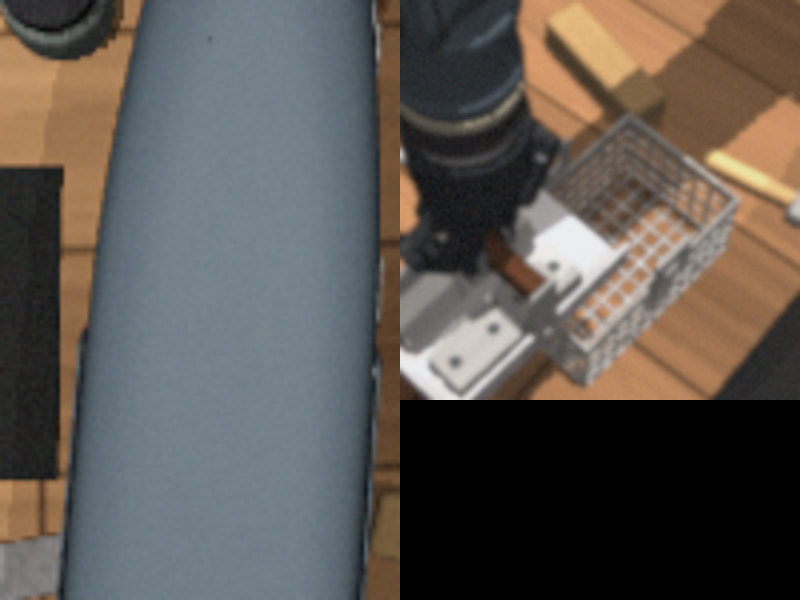

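Grip and carry are good: in the scene inset the lip is over the basket with the fittings aboard. I'll lower it and start tipping about the lip.

Request:
play_rows --plan '[{"translation": [0,0,0.004],"twist": [0,0,0]},{"translation": [0,0,0.008],"twist": [0,0,0]},{"translation": [0,0,0.01],"twist": [0,0,0]},{"translation": [0,0,0.01],"twist": [0,0,0]},{"translation": [0,0,0.008],"twist": [0,0,0]},{"translation": [0,0,0.004],"twist": [0,0,0]},{"translation": [0,0,0],"twist": [0,0,0]},{"translation": [0,0,0],"twist": [0,0,0]}]'

```text
time_s: 8.25
tool_pos: [662.6, 0.6, 174.2]
orientation: [-0.001, 0.734, 0.679, -0.0]
contact_force: [0.7, 0.7, -7.9]
finger_gap: 15.2
gripper_force: 59.5
```

Request:
play_rows --plan '[{"translation": [0,-0.0023,-0.0031],"twist": [-2,0,0]},{"translation": [0,-0.0023,-0.0031],"twist": [-2,0,0]},{"translation": [0,-0.0023,-0.0031],"twist": [-2,0,0]},{"translation": [0,-0.0023,-0.0031],"twist": [-2,0,0]},{"translation": [0,-0.0023,-0.0031],"twist": [-2,0,0]},{"translation": [0,-0.0023,-0.0031],"twist": [-2,0,0]},{"translation": [0,-0.0023,-0.0031],"twist": [-2,0,0]},{"translation": [0,0,0],"twist": [0,0,0]}]'

```text
time_s: 8.92
tool_pos: [642.5, 2.3, 195.6]
orientation: [0.089, 0.728, 0.674, 0.083]
contact_force: [-1.9, 1.2, -8.1]
finger_gap: 15.1
gripper_force: 59.7
```

Request:
play_rows --plan '[{"translation": [0,-0.0011,-0.0016],"twist": [-1,0,0]},{"translation": [0,-0.0011,-0.0016],"twist": [-1,0,0]},{"translation": [0,-0.0012,-0.0015],"twist": [-1,0,0]},{"translation": [0,-0.0011,-0.0016],"twist": [-1,0,0]},{"translation": [0,-0.0012,-0.0015],"twist": [-1,0,0]},{"translation": [0,-0.0011,-0.0016],"twist": [-1,0,0]},{"translation": [0,-0.0011,-0.0016],"twist": [-1,0,0]},{"translation": [0,0,0],"twist": [0,0,0]}]'

```text
time_s: 9.58
tool_pos: [633.2, 3.0, 203.0]
orientation: [0.134, 0.722, 0.668, 0.124]
contact_force: [0.3, -0.9, -7.8]
finger_gap: 14.8
gripper_force: 59.7
```

Request:
play_rows --plan '[{"translation": [0,-0.0011,-0.0016],"twist": [-1,0,0]},{"translation": [0,-0.0011,-0.0016],"twist": [-1,0,0]},{"translation": [0,-0.0012,-0.0015],"twist": [-1,0,0]},{"translation": [0,-0.0011,-0.0016],"twist": [-1,0,0]},{"translation": [0,0,0],"twist": [0,0,0]},{"translation": [0,0,0],"twist": [0,0,0]},{"translation": [0,0,0],"twist": [0,0,0]},{"translation": [0,0,0],"twist": [0,0,0]}]'

```text
time_s: 10.25
tool_pos: [628.4, 3.2, 208.2]
orientation: [0.16, 0.716, 0.663, 0.148]
contact_force: [0.7, 0.3, -6.4]
finger_gap: 14.9
gripper_force: 60.1
```

Request:
play_rows --plan '[{"translation": [0,-0.0011,-0.0016],"twist": [-1,0,0]},{"translation": [0,-0.0011,-0.0016],"twist": [-1,0,0]},{"translation": [0,-0.0012,-0.0015],"twist": [-1,0,0]},{"translation": [0,-0.0011,-0.0016],"twist": [-1,0,0]},{"translation": [0,0,0],"twist": [0,0,0]},{"translation": [0,0,0],"twist": [0,0,0]},{"translation": [0,0,0],"twist": [0,0,0]},{"translation": [0,0,0],"twist": [0,0,0]}]'

```text
time_s: 10.92
tool_pos: [621.0, 3.8, 210.9]
orientation: [0.184, 0.711, 0.658, 0.17]
contact_force: [1.2, -0.1, -3.5]
finger_gap: 14.9
gripper_force: 60.3
```

Request:
play_rows --plan '[{"translation": [0,-0.0023,-0.0031],"twist": [-2,0,0]},{"translation": [0,-0.0023,-0.0031],"twist": [-2,0,0]},{"translation": [0,-0.0023,-0.0031],"twist": [-2,0,0]},{"translation": [0,-0.0023,-0.0031],"twist": [-2,0,0]},{"translation": [0,-0.0023,-0.0031],"twist": [-2,0,0]},{"translation": [0,-0.0023,-0.0031],"twist": [-2,0,0]},{"translation": [0,-0.0023,-0.0031],"twist": [-2,0,0]},{"translation": [0,-0.0023,-0.0031],"twist": [-2,0,0]}]'

```text
time_s: 11.58
tool_pos: [591.2, 6.1, 219.7]
orientation: [0.281, 0.678, 0.627, 0.26]
contact_force: [-1.2, 0.7, -3.5]
finger_gap: 14.6
gripper_force: 60.4
```

Request:
play_rows --plan '[{"translation": [0,0,0],"twist": [0,0,0]},{"translation": [0,0,0],"twist": [0,0,0]},{"translation": [0,0,0],"twist": [0,0,0]},{"translation": [0,0,0],"twist": [0,0,0]},{"translation": [0,0,0],"twist": [0,0,0]},{"translation": [0,0,0],"twist": [0,0,0]},{"translation": [0,0,0],"twist": [0,0,0]},{"translation": [0,0,0],"twist": [0,0,0]}]'

```text
time_s: 12.25
tool_pos: [591.7, 6.1, 220.0]
orientation: [0.281, 0.678, 0.628, 0.26]
contact_force: [0.1, -0.4, -4.3]
finger_gap: 15.0
gripper_force: 60.4
```

```bash
python3 - <<'E'
from h import *
s=manip.camera("scene"); c,o=wcam(); print(o["tool_pos"],o["orientation"],o["contact_force"])
im=np.zeros((600,800,3),np.uint8)
im[:400,:400]=cv2.resize(s["color"][110:250,190:330],(400,400)); im[:300,400:]=cv2.resize(c["color"],(400,300))
cv2.imwrite("pics/tip.png",im)
E
```

```text
[591.63406925   6.04842142 219.9332229 ] [0.28080013 0.67814905 0.6274889  0.25985155] [ 0.336431    0.63895095 -3.5765476 ]
```

View pics/tip.png

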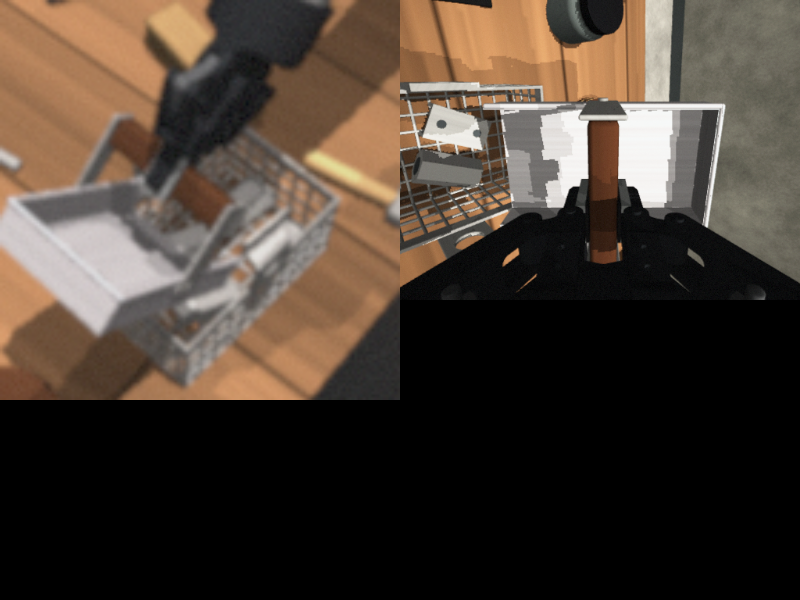

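All four fittings are in the basket and the tray is empty. I'll raise it, level it, and return it to the mat.

Request:
play_rows --plan '[{"translation": [0,0.0106,-0.0106],"twist": [0,0,0]},{"translation": [0,0.0106,-0.0106],"twist": [0,0,0]},{"translation": [0,0.0106,-0.0106],"twist": [0,0,0]},{"translation": [0,0.0106,-0.0106],"twist": [0,0,0]},{"translation": [0,0,0],"twist": [6,0,0]},{"translation": [0,0,0],"twist": [6,0,0]},{"translation": [0,0,0],"twist": [6,0,0]},{"translation": [0,0,0],"twist": [6,0,0]}]'

```text
time_s: 13.02
tool_pos: [592.3, 6.1, 282.1]
orientation: [0.134, 0.722, 0.668, 0.124]
contact_force: [0.6, 0.0, -3.2]
finger_gap: 14.7
gripper_force: 60.3
```

Request:
play_rows --plan '[{"translation": [0,0,0],"twist": [7,0,0]},{"translation": [0,0,0],"twist": [7,0,0]},{"translation": [0,0,0],"twist": [7,0,0]},{"translation": [0.0191,-0.0068,0],"twist": [0,0,0]},{"translation": [0.0191,-0.0068,0],"twist": [0,0,0]},{"translation": [0.0191,-0.0068,0],"twist": [0,0,0]},{"translation": [0.0191,-0.0068,0],"twist": [0,0,0]},{"translation": [0.0191,-0.0068,0],"twist": [0,0,0]}]'

```text
time_s: 13.68
tool_pos: [567.2, 104.9, 279.8]
orientation: [0.001, 0.734, 0.679, 0.001]
contact_force: [-0.3, 0.4, -2.9]
finger_gap: 15.3
gripper_force: 60.3
```

Request:
play_rows --plan '[{"translation": [0.0191,-0.0068,0.015],"twist": [0,0,0]},{"translation": [0.0191,-0.0068,0.015],"twist": [0,0,0]},{"translation": [0.0191,-0.0068,0.015],"twist": [0,0,0]},{"translation": [0.0191,-0.0068,0.015],"twist": [0,0,0]},{"translation": [0.0191,-0.0068,0.015],"twist": [0,0,0]},{"translation": [0.0191,-0.0068,0.015],"twist": [0,0,0]},{"translation": [0.0191,-0.0068,0.015],"twist": [0,0,0]},{"translation": [0,0,0.015],"twist": [0,0,0]}]'

```text
time_s: 14.35
tool_pos: [528.5, 245.5, 159.7]
orientation: [-0.001, 0.733, 0.681, 0.003]
contact_force: [0.9, -0.5, -4.7]
finger_gap: 14.9
gripper_force: 60.3
```

Request:
play_rows --plan '[{"translation": [0,0,0.01],"twist": [0,0,0]},{"translation": [0,0,0.01],"twist": [0,0,0]},{"translation": [0,0,0.01],"twist": [0,0,0]},{"translation": [0,0,0.01],"twist": [0,0,0]},{"translation": [0,0,0.01],"twist": [0,0,0]},{"translation": [0,0,0.01],"twist": [0,0,0]},{"translation": [0,0,0.01],"twist": [0,0,0]},{"translation": [0,0,0],"twist": [0,0,0]}]'

```text
time_s: 15.02
tool_pos: [526.3, 240.1, 86.8]
orientation: [-0.001, 0.734, 0.679, -0.002]
contact_force: [-0.8, 0.0, -4.7]
finger_gap: 15.3
gripper_force: 60.1
```

Request:
play_rows --plan '[{"translation": [0,0,0.004],"twist": [0,0,0]},{"translation": [0,0,0.004],"twist": [0,0,0]},{"translation": [0,0,0.003],"twist": [0,0,0]},{"translation": [0,0,0.002],"twist": [0,0,0]},{"translation": [0,0,0.002],"twist": [0,0,0]},{"translation": [0,0,0.001],"twist": [0,0,0]},{"translation": [0,0,0],"twist": [0,0,0]},{"translation": [0,0,0],"twist": [0,0,0]}]'

```text
time_s: 15.68
tool_pos: [527.9, 241.0, 74.0]
orientation: [0.0, 0.734, 0.679, 0.0]
contact_force: [-0.2, 0.2, -3.4]
finger_gap: 15.1
gripper_force: 60.3
```

Request:
play_rows --plan '[{"translation": [0,0,0.001],"twist": [0,0,0]},{"translation": [0,0,0.001],"twist": [0,0,0]},{"translation": [0,0,0.001],"twist": [0,0,0]},{"translation": [0,0,0],"twist": [0,0,0]},{"translation": [0,0,0],"twist": [0,0,0]},{"translation": [0,0,0],"twist": [0,0,0]},{"translation": [0,0,0],"twist": [0,0,0]},{"translation": [0,0,0],"twist": [0,0,0]}]'

```text
time_s: 16.35
tool_pos: [528.2, 241.0, 71.5]
orientation: [0.0, 0.734, 0.679, 0.0]
contact_force: [-1.0, -0.1, 0.9]
finger_gap: 15.1
gripper_force: 60.8
```

Request:
play_rows --plan '[{"translation": [0,0,0],"twist": [0,0,0]},{"translation": [0,0,0],"twist": [0,0,0]},{"translation": [0,0,0],"twist": [0,0,0]},{"translation": [0,0,0],"twist": [0,0,0]},{"translation": [0,0,0],"twist": [0,0,0]},{"translation": [0,0,0],"twist": [0,0,0]},{"translation": [0,0,0],"twist": [0,0,0]},{"translation": [0,0,0],"twist": [0,0,0]}]' --hand 1

```text
time_s: 17.02
tool_pos: [527.9, 240.9, 70.9]
orientation: [0.0, 0.734, 0.679, 0.0]
contact_force: [-0.1, -0.0, -0.6]
finger_gap: 85.1
gripper_force: 0.0
```

Request:
play_rows --plan '[{"translation": [0,0,-0.01],"twist": [0,0,0]},{"translation": [0,0,-0.02],"twist": [0,0,0]},{"translation": [0,0,-0.02],"twist": [0,0,0]},{"translation": [0,0,-0.025],"twist": [0,0,0]},{"translation": [0,0,-0.025],"twist": [0,0,0]},{"translation": [0,0,-0.025],"twist": [0,0,0]},{"translation": [0,0,-0.025],"twist": [0,0,0]},{"translation": [0,0,-0.01],"twist": [0,0,0]}]'

```text
time_s: 17.68
tool_pos: [529.4, 241.4, 236.2]
orientation: [0.002, 0.734, 0.679, 0.003]
contact_force: [0.9, 0.3, 0.5]
finger_gap: 85.5
gripper_force: 0.0
```

Request:
play_rows --plan '[{"translation": [-0.0288,0.0027,-0.0036],"twist": [0,0,0]},{"translation": [-0.0288,0.0027,-0.0036],"twist": [0,0,0]},{"translation": [-0.0288,0.0027,-0.0036],"twist": [0,0,0]},{"translation": [-0.0288,0.0027,-0.0036],"twist": [0,0,0]},{"translation": [-0.0288,0.0027,-0.0036],"twist": [0,0,0]},{"translation": [-0.0288,0.0027,-0.0036],"twist": [0,0,0]},{"translation": [-0.0288,0.0027,-0.0036],"twist": [0,0,0]},{"translation": [-0.0288,0.0027,-0.0036],"twist": [0,0,0]}]'

```text
time_s: 18.35
tool_pos: [531.3, 8.2, 259.6]
orientation: [-0.0, 0.734, 0.679, -0.0]
contact_force: [0.5, 0.7, 0.8]
finger_gap: 85.7
gripper_force: 0.0
```

Request:
play_rows --plan '[{"translation": [0,0,0],"twist": [0,0,0]},{"translation": [0,0,0],"twist": [0,0,0]},{"translation": [0,0,0],"twist": [0,0,0]},{"translation": [0,0,0],"twist": [0,0,0]},{"translation": [0,0,0],"twist": [0,0,0]},{"translation": [0,0,0],"twist": [0,0,0]},{"translation": [0,0,0],"twist": [0,0,0]},{"translation": [0,0,0],"twist": [0,0,0]}]'

```text
time_s: 19.02
tool_pos: [531.6, 10.1, 259.6]
orientation: [-0.0, 0.734, 0.68, -0.0]
contact_force: [0.2, -0.8, -0.1]
finger_gap: 85.5
gripper_force: 0.0
```

```bash
python3 - <<'E'
from h import *
import pickle
c,o=wcam(); pickle.dump((c,o),open("w2.pkl","wb"))
cv2.imwrite("pics/w2.png",cv2.resize(c["color"],(800,600)));print(o["tool_pos"],o["orientation"])
E
```

```text
[531.56081638  10.1442459  259.59869746] [-7.59777058e-05  7.33617539e-01  6.79562579e-01 -4.15966087e-05]
```

View pics/w2.png

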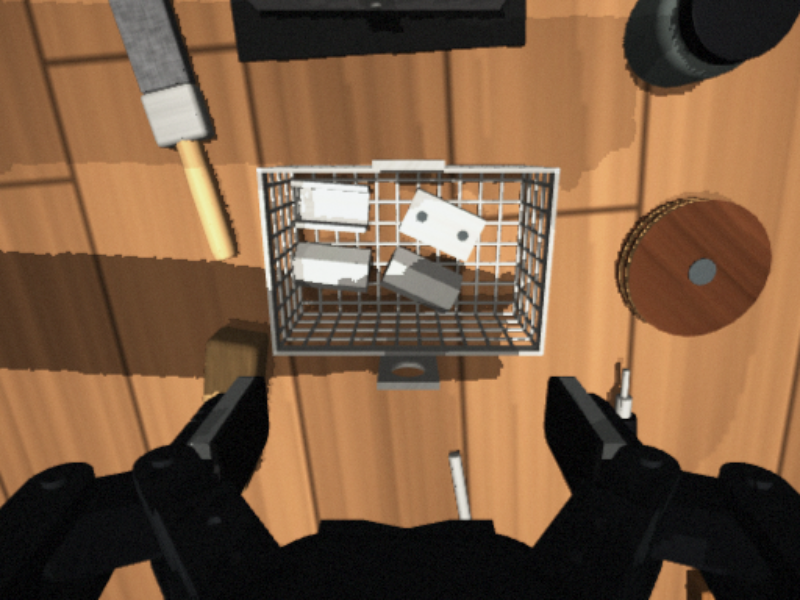

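All four fittings lie in the basket. The lug tops are centred at (409,165) and (409,386), the near eye shows at (408,370), and the bar tip is at (455,453).

```bash
python3 - <<'E'
from h import *
import pickle
c,o=pickle.load(open("w2.pkl","rb")); k=.64
L=onz(c,(409*k,165*k),132); r=onz(c,(409*k,387*k),132); print("lugs",L,r,"axis",np.degrees(np.arctan2(*(L-r)[[1,0]])),np.linalg.norm((L-r)[:2]))
q=np.array([onz(c,(u*k,v*k),90)[:2] for u,v in((259,169),(559,169),(542,353),(275,353))]);print(q.round(1).tolist(),q.mean(0))
print("lug edges",[onz(c,(u*k,v*k),132)[:2].round(1).tolist() for u,v in((373,162),(445,162),(378,387),(440,387))])
print("tip",onz(c,(455*k,453*k),12))
cs=pickle.load(open("cs0.pkl","rb"));print("lug z check scene", [((proj(cs["scene"],p)-[200,140])*[4,600/170]).round() for p in (L,r)])
E
```

```text
lugs [539.24846867  76.97375422 132.        ] [529.26131163 -58.40956678 132.        ] axis 85.78096237139827 135.75119487732647
[[443.7, 80.9], [634.9, 66.4], [625.0, -60.6], [434.2, -46.2]] [534.44748692  10.11867761]
lug edges [[519.6, 80.1], [559.1, 77.1], [509.7, -56.9], [548.9, -59.9]]
tip [ 564.3007322  -194.36729549   12.        ]
lug z check scene [array([338., 204.]), array([166.,  81.])]
```

Request:
play_rows --plan '[{"translation": [0,0,0],"twist": [0,0,-5]},{"translation": [0,0,0],"twist": [0,0,-5]},{"translation": [-0.0308,0.0008,0],"twist": [0,0,0]},{"translation": [-0.0308,0.0008,0],"twist": [0,0,0]},{"translation": [-0.0308,0.0008,0],"twist": [0,0,0]},{"translation": [-0.0308,0.0008,0],"twist": [0,0,0]},{"translation": [-0.0308,0.0008,0],"twist": [0,0,0]},{"translation": [-0.0308,0.0008,0],"twist": [0,0,0]}]'

```text
time_s: 19.73
tool_pos: [554.4, -175.2, 259.7]
orientation: [0.0, 0.672, 0.741, 0.0]
contact_force: [1.2, 0.3, -0.3]
finger_gap: 85.1
gripper_force: 0.0
```

Request:
play_rows --plan '[{"translation": [-0.0308,0.0008,0.012],"twist": [0,0,0]},{"translation": [-0.0308,0.0008,0.012],"twist": [0,0,0]},{"translation": [-0.0308,0.0008,0.012],"twist": [0,0,0]},{"translation": [-0.0308,0.0008,0.012],"twist": [0,0,0]},{"translation": [-0.0308,0.0008,0.012],"twist": [0,0,0]},{"translation": [-0.0308,0.0008,0.012],"twist": [0,0,0]},{"translation": [-0.0308,0.0008,0.012],"twist": [0,0,0]},{"translation": [0,0,0],"twist": [0,0,0]}]'

```text
time_s: 20.4
tool_pos: [578.8, -392.9, 169.2]
orientation: [-0.003, 0.674, 0.739, -0.001]
contact_force: [-1.6, 0.7, -2.6]
finger_gap: 84.7
gripper_force: 0.0
```

Request:
play_rows --plan '[{"translation": [0,0,0],"twist": [0,0,0]},{"translation": [0,0,0],"twist": [0,0,0]},{"translation": [0,0,0],"twist": [0,0,0]},{"translation": [0,0,0],"twist": [0,0,0]},{"translation": [0,0,0],"twist": [0,0,0]},{"translation": [0,0,0],"twist": [0,0,0]},{"translation": [0,0,0],"twist": [0,0,0]},{"translation": [0,0,0],"twist": [0,0,0]}]'

```text
time_s: 21.07
tool_pos: [580.9, -387.6, 176.1]
orientation: [0.0, 0.672, 0.741, 0.0]
contact_force: [0.1, -0.0, -0.2]
finger_gap: 85.5
gripper_force: 0.0
```

```bash
python3 - <<'E'
from h import *
import pickle
c,o=wcam(); pickle.dump((c,o),open("w3.pkl","wb"))
cv2.imwrite("pics/w3.png",cv2.resize(c["color"],(800,600)));print(o["tool_pos"],o["orientation"])
E
```

```text
[ 580.9058603  -387.61322321  176.09310987] [2.53318843e-04 6.71778006e-01 7.40752487e-01 4.59630912e-07]
```

View pics/w3.png

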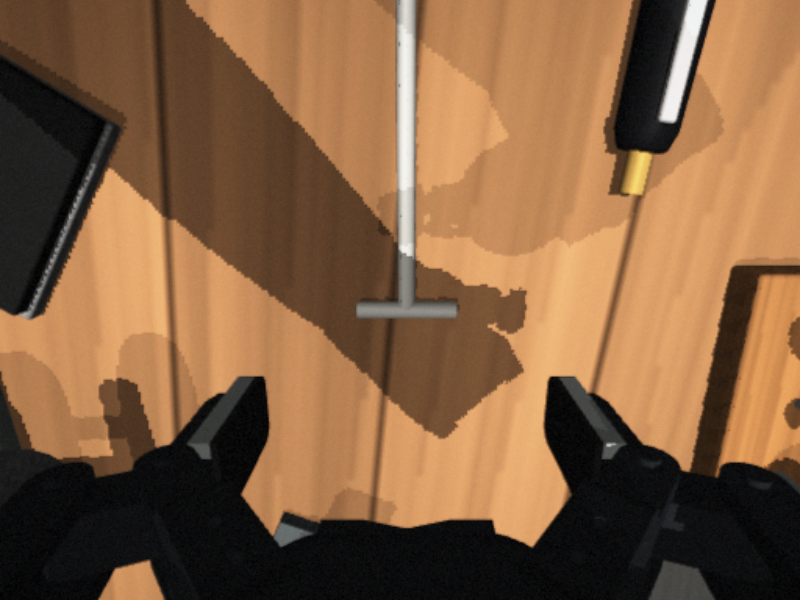

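The wrist view shows the T centred at (407,310) and the rod running straight up to column 405, aligned with the tool's x axis.

```bash
python3 - <<'E'
from h import *
import pickle
c,o=pickle.load(open("w3.pkl","rb")); k=.64
T=onz(c,(407*k,310*k),6); P=onz(c,(405*k,20*k),6); d=(P-T)/np.linalg.norm(P-T); g=T+33*d
q=rot(o["orientation"]); print(T,P,"ang",np.degrees(np.arctan2(d[1],d[0])),"toolyaw",np.degrees(np.arctan2(*q.apply([1,0,0])[[1,0]])),"grip",g)
print("delta tool",q.inv().apply(g-o["tool_pos"]))
E
```

```text
[ 585.72990529 -418.73044622    6.        ] [ 566.74883064 -239.8976851     6.        ] ang 96.05861586214556 toolyaw 95.59111118064844 grip [ 582.24689245 -385.91476976    6.        ]
delta tool [  1.62344798   1.44212342 170.09301524]
```

Request:
play_rows --plan '[{"translation": [0.0016,0.0014,0.02],"twist": [0,0,-0.4]},{"translation": [0,0,0.03],"twist": [0,0,0]},{"translation": [0,0,0.03],"twist": [0,0,0]},{"translation": [0,0,0.03],"twist": [0,0,0]},{"translation": [0,0,0.025],"twist": [0,0,0]},{"translation": [0,0,0.015],"twist": [0,0,0]},{"translation": [0,0,0.005],"twist": [0,0,0]},{"translation": [0,0,0],"twist": [0,0,0]}]'

```text
time_s: 21.78
tool_pos: [580.5, -385.1, 18.1]
orientation: [-0.002, 0.669, 0.743, -0.0]
contact_force: [0.3, -0.3, -0.2]
finger_gap: 85.6
gripper_force: 0.0
```

Request:
play_rows --plan '[{"translation": [0,0,0],"twist": [0,0,0]},{"translation": [0,0,0],"twist": [0,0,0]},{"translation": [0,0,0.005],"twist": [0,0,0]},{"translation": [0,0,0.005],"twist": [0,0,0]},{"translation": [0,0,0.003],"twist": [0,0,0]},{"translation": [0,0,0.002],"twist": [0,0,0]},{"translation": [0,0,0.002],"twist": [0,0,0]},{"translation": [0,0,0],"twist": [0,0,0]}]'

```text
time_s: 22.45
tool_pos: [581.6, -385.9, 2.8]
orientation: [-0.001, 0.669, 0.743, -0.0]
contact_force: [0.7, -0.0, 0.2]
finger_gap: 85.5
gripper_force: 0.0
```

Request:
play_rows --plan '[{"translation": [0,0,0],"twist": [0,0,0]},{"translation": [0,0,0],"twist": [0,0,0]},{"translation": [0,0,0],"twist": [0,0,0]},{"translation": [0,0,0],"twist": [0,0,0]},{"translation": [0,0,0],"twist": [0,0,0]},{"translation": [0,0,0],"twist": [0,0,0]},{"translation": [0,0,0],"twist": [0,0,0]},{"translation": [0,0,0],"twist": [0,0,0]}]'

```text
time_s: 23.12
tool_pos: [582.0, -386.3, 3.7]
orientation: [0.0, 0.669, 0.743, -0.0]
contact_force: [-0.6, 0.4, 0.4]
finger_gap: 85.7
gripper_force: 0.0
```

Request:
play_rows --plan '[{"translation": [0,0,0.0015],"twist": [0,0,0]},{"translation": [0,0,0],"twist": [0,0,0]},{"translation": [0,0,0],"twist": [0,0,0]},{"translation": [0,0,0],"twist": [0,0,0]},{"translation": [0,0,0],"twist": [0,0,0]},{"translation": [0,0,0],"twist": [0,0,0]},{"translation": [0,0,0],"twist": [0,0,0]},{"translation": [0,0,0],"twist": [0,0,0]}]' --hand 0

```text
time_s: 23.78
tool_pos: [582.1, -386.3, 2.4]
orientation: [0.0, 0.669, 0.743, -0.0]
contact_force: [0.0, -0.3, 0.6]
finger_gap: 9.4
gripper_force: 58.8
```

Request:
play_rows --plan '[{"translation": [0,0,0],"twist": [0,0,0]},{"translation": [0,0,0],"twist": [0,0,0]},{"translation": [0,0,0],"twist": [0,0,0]},{"translation": [0,0,0],"twist": [0,0,0]},{"translation": [0,0,0],"twist": [0,0,0]},{"translation": [0,0,0],"twist": [0,0,0]},{"translation": [0,0,0],"twist": [0,0,0]},{"translation": [0,0,0],"twist": [0,0,0]}]'

```text
time_s: 24.45
tool_pos: [582.1, -386.3, 2.4]
orientation: [0.0, 0.669, 0.743, 0.0]
contact_force: [-0.0, 0.2, 2.2]
finger_gap: 9.1
gripper_force: 58.8
```

Request:
play_rows --plan '[{"translation": [0,0,-0.002],"twist": [0,0,0]},{"translation": [0,0,-0.004],"twist": [0,0,0]},{"translation": [0,0,-0.006],"twist": [0,0,0]},{"translation": [0,0,-0.006],"twist": [0,0,0]},{"translation": [0,0,-0.006],"twist": [0,0,0]},{"translation": [0,0,-0.006],"twist": [0,0,0]},{"translation": [0,0,0],"twist": [0,0,0]},{"translation": [0,0,0],"twist": [0,0,0]}]'

```text
time_s: 25.12
tool_pos: [582.6, -386.7, 33.4]
orientation: [0.001, 0.669, 0.743, 0.0]
contact_force: [-0.3, -0.4, -1.7]
finger_gap: 9.7
gripper_force: 58.7
```

```bash
python3 - <<'E'
from h import *
import pickle
c,o=wcam(); t=manip.camera("top"); s=manip.camera("scene"); pickle.dump((c,o,t,s),open("w4.pkl","wb"))
print(o["tool_pos"],o["contact_force"],o["finger_gap"])
im=np.zeros((600,800,3),np.uint8); im[:300,:400]=cv2.resize(c["color"],(400,300)); 
im[300:,:400]=cv2.resize(t["color"][150:240,310:430],(400,300)); im[:300,400:]=cv2.resize(s["color"][100:220,100:260],(400,300))
im[300:,400:]=cv2.resize(c["color"][150:384,156:468],(400,300))
cv2.imwrite("pics/w4.png",im)
E
```

```text
[ 582.60870934 -386.7315963    33.35782204] [-0.28968263 -0.36210715 -1.66981946] 9.715896249870063
```

View pics/w4.png

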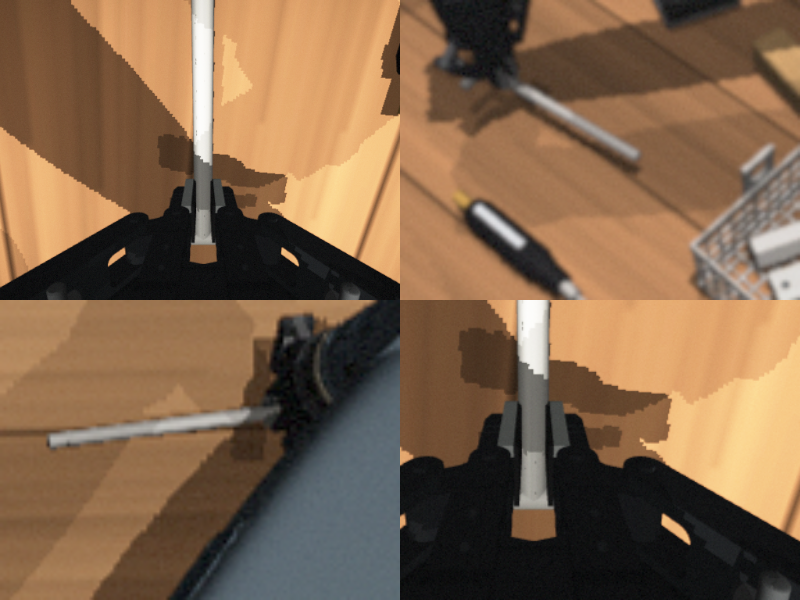

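The bar is held (1.7 N). Its tip is at about (50,440) in the top inset and (636,155) in the scene inset. I'll measure its 3D axis from the two views.

```bash
cat >> h.py <<'E'
def barline(t,s,top,scn,verbose=True):
    # boxes x0,x1,y0,y1; fit light low-saturation blob in each view -> planes -> line
    pl=[];tips=[]
    for c,(x0,x1,y0,y1),end in((t,top,0),(s,scn,1)):
        h=cv2.cvtColor(c["color"],cv2.COLOR_BGR2HSV)[y0:y1,x0:x1]
        m=((h[...,1]<60)&(h[...,2]>110)).astype(np.uint8)
        n,l,st,_=cv2.connectedComponentsWithStats(m); i=1+np.argmax(st[1:,4]); ys,xs=np.nonzero(l==i)
        vx,vy,px,py=cv2.fitLine(np.stack([xs+x0,ys+y0],1).astype(np.float32),cv2.DIST_HUBER,0,.01,.01).ravel()
        a=(xs+x0-px)*vx+(ys+y0-py)*vy; sg=np.sign(vx)
        e=(a.min()-.5 if sg>0 else a.max()+.5) if end==0 else (a.max()+.5 if sg>0 else a.min()-.5)
        p,d1=ray(c,(px,py)); _,d2=ray(c,(px+30*vx,py+30*vy)); n_=np.cross(d1,d2); pl.append((p,n_/np.linalg.norm(n_)))
        tips.append((c,(px+e*vx,py+e*vy))); 
        if verbose: print("blob",len(xs),"tip px",np.round(tips[-1][1],1))
    d=np.cross(pl[0][1],pl[1][1]); d/=np.linalg.norm(d); d*=np.sign(d[1])
    A=np.array([pl[0][1],pl[1][1],d]); P0=np.linalg.solve(A,[pl[0][1]@pl[0][0],pl[1][1]@pl[1][0],0])
    out=[]
    for c,uv in tips:
        p,r=ray(c,uv); M=np.stack([d,-r],1); k=np.linalg.lstsq(M,p-P0,rcond=None)[0]; out.append(P0+k[0]*d)
    return d,out
E
python3 - <<'E'
from h import *
import pickle
c,o,t,s=pickle.load(open("w4.pkl","rb"))
d,tips=barline(t,s,(315,390,178,205),(140,200,125,172))
print("dir",d,"tips",tips, "yaw",np.degrees(np.arctan2(d[1],d[0])),"rise deg",np.degrees(np.arcsin(d[2])))
print(o["tool_pos"])
for P in tips: print("at tool y:",P+d*(o["tool_pos"][1]-P[1])/d[1])
E
```

```text
blob 244 tip px [324.3 191.6]
blob 249 tip px [195.2 162.7]
dir [-0.10140029  0.99453683 -0.02478862] tips [array([ 562.96921374, -199.56344122,   36.47256978]), array([ 562.6236987 , -196.17462011,   36.38810414])] yaw 95.82160606381944 rise deg -1.4204287032101202
[ 582.60870934 -386.7315963    33.35782204]
at tool y: [ 582.05237314 -386.7315963    41.13769611]
at tool y: [ 582.05237314 -386.7315963    41.13769611]
```

Request:
play_rows --plan '[{"translation": [0,0,-0.0094],"twist": [0,0,1.27]},{"translation": [0,0,-0.0094],"twist": [0,0,1.27]},{"translation": [0,0,-0.0094],"twist": [0,0,1.27]},{"translation": [0,0,-0.0094],"twist": [0,0,1.27]},{"translation": [0,0,-0.0094],"twist": [0,0,1.27]},{"translation": [0,0,-0.0094],"twist": [0,0,1.27]},{"translation": [0,0,-0.0094],"twist": [0,0,1.27]},{"translation": [0,0,-0.0094],"twist": [0,0,1.27]}]'

```text
time_s: 25.93
tool_pos: [582.1, -386.3, 108.7]
orientation: [0.0, 0.733, 0.68, 0.0]
contact_force: [-0.2, -0.6, -1.1]
finger_gap: 9.1
gripper_force: 58.7
```

Request:
play_rows --plan '[{"translation": [0.0134,-0.0097,0],"twist": [0,0,0]},{"translation": [0.0134,-0.0097,0],"twist": [0,0,0]},{"translation": [0.0134,-0.0097,0],"twist": [0,0,0]},{"translation": [0.0134,-0.0097,0],"twist": [0,0,0]},{"translation": [0.0134,-0.0097,0],"twist": [0,0,0]},{"translation": [0.0134,-0.0097,0],"twist": [0,0,0]},{"translation": [0.0134,-0.0097,0],"twist": [0,0,0]},{"translation": [0.0134,-0.0097,0],"twist": [0,0,0]}]'

```text
time_s: 26.6
tool_pos: [512.1, -273.0, 108.0]
orientation: [0.0, 0.733, 0.68, 0.0]
contact_force: [0.7, 1.0, -2.6]
finger_gap: 9.1
gripper_force: 58.7
```

Request:
play_rows --plan '[{"translation": [0,0,0],"twist": [0,0,0]},{"translation": [0,0,0],"twist": [0,0,0]},{"translation": [0,0,0],"twist": [0,0,0]},{"translation": [0,0,0],"twist": [0,0,0]},{"translation": [0,0,0],"twist": [0,0,0]},{"translation": [0,0,0],"twist": [0,0,0]},{"translation": [0,0,0],"twist": [0,0,0]},{"translation": [0,0,0],"twist": [0,0,0]}]'

```text
time_s: 27.27
tool_pos: [512.5, -273.9, 107.3]
orientation: [-0.0, 0.733, 0.681, -0.0]
contact_force: [0.7, 0.5, -1.3]
finger_gap: 9.3
gripper_force: 58.8
```

```bash
python3 - <<'E'
from h import *
import pickle
c,o=wcam(); t=manip.camera("top"); s=manip.camera("scene"); pickle.dump((c,o,t,s),open("w5.pkl","wb"))
print(o["tool_pos"],o["contact_force"],o["finger_gap"],o["orientation"])
C=np.array([534.25,9.3,112]);u=np.array([.0736,.9973,0])
for cc,nm in((t,"t"),(s,"s")): print(nm,"pred tip",proj(cc,C-95*u).round(1),"pred rod",proj(cc,C-235*u).round(1),"lug",proj(cc,C-70*u).round(1))
E
```

```text
[ 512.51714392 -273.90844532  107.25697986] [ 0.66382391  0.51368914 -1.28086046] 9.333348245958966 [-8.40315912e-05  7.32655070e-01  6.80600133e-01 -1.22398108e-05]
t pred tip [284.8 202.8] pred rod [339.5 205.5] lug [275.  202.3]
s pred tip [233.8 160.9] pred rod [195.2 129.4] lug [241.1 166.8]
```

```bash
python3 - <<'E'
from h import *
import pickle
c,o,t,s=pickle.load(open("w5.pkl","rb"))
d,tips=barline(t,s,(280,330,194,214),(198,237,122,172))
C=np.array([534.25,9.3,112]);u=np.array([.0736,.9973,0]);v=np.array([.9973,-.0736,0])
print("yaw",np.degrees(np.arctan2(d[1],d[0])),"rise",np.degrees(np.arcsin(d[2])))
for P in tips: print("tip s,lat,z",(P-C)@u,(P-C)@v,P[2])
P=tips[0]; Q=P-d*189; print("grip lat,z",(Q-C)@v,Q[2])
# wrist rod edge line at two image rows
h=cv2.cvtColor(c["color"],cv2.COLOR_BGR2HSV); 
for r in (0,10,30,60,100,150,200):
    x=np.nonzero((h[r,200:320,1]<70)&(h[r,200:320,2]>60))[0]+200
    if len(x): p=onz(c,(x.mean(),r),112); print(r,x.min(),x.max(),"s,lat",((p-C)@u).round(1),((p-C)@v).round(1))
E
```

```text
blob 186 tip px [284.5 203. ]
blob 220 tip px [234.5 161.4]
yaw 85.57224006151888 rise -2.294614713259596
tip s,lat,z -94.15946822379104 -0.4086488383865232 111.24482385603737
tip s,lat,z -93.02244491078262 -0.40454044409407164 111.19926357924987
grip lat,z -1.0910167714358003 118.81198262609315
0 245 273 s,lat -173.3 -0.4
10 246 273 s,lat -176.8 -0.2
30 246 273 s,lat -184.1 -0.2
60 246 273 s,lat -195.6 -0.2
100 247 272 s,lat -211.7 -0.2
150 247 272 s,lat -233.7 -0.2
200 248 271 s,lat -257.9 -0.2
```

Request:
play_rows --plan '[{"translation": [0.003,0,0.0015],"twist": [0,0,0]},{"translation": [0.006,0,0],"twist": [0,0,0]},{"translation": [0.006,0,0],"twist": [0,0,0]},{"translation": [0.006,0,0],"twist": [0,0,0]},{"translation": [0.006,0,0],"twist": [0,0,0]},{"translation": [0.006,0,0],"twist": [0,0,0]},{"translation": [0.006,0,0],"twist": [0,0,0]},{"translation": [0.006,0,0],"twist": [0,0,0]}]'

```text
time_s: 28.08
tool_pos: [515.8, -228.0, 106.0]
orientation: [0.0, 0.732, 0.681, 0.0]
contact_force: [1.3, 0.1, -0.8]
finger_gap: 9.3
gripper_force: 58.8
```

Request:
play_rows --plan '[{"translation": [0.01,0,0],"twist": [0,0,0]},{"translation": [0.012,0,0],"twist": [0,0,0]},{"translation": [0.012,0,0],"twist": [0,0,0]},{"translation": [0.012,0,0],"twist": [0,0,0]},{"translation": [0.012,0,0],"twist": [0,0,0]},{"translation": [0.012,0,0],"twist": [0,0,0]},{"translation": [0.012,0,0],"twist": [0,0,0]},{"translation": [0.005,0,0],"twist": [0,0,0]}]'

```text
time_s: 28.75
tool_pos: [522.2, -139.8, 105.9]
orientation: [-0.0, 0.732, 0.681, 0.0]
contact_force: [-0.0, 0.4, -1.5]
finger_gap: 9.3
gripper_force: 58.8
```

Request:
play_rows --plan '[{"translation": [0.004,0,0],"twist": [0,0,0]},{"translation": [0.005,0,0],"twist": [0,0,0]},{"translation": [0.005,0,0],"twist": [0,0,0]},{"translation": [0.005,0,0],"twist": [0,0,0]},{"translation": [0.005,0,0],"twist": [0,0,0]},{"translation": [0.005,0,0],"twist": [0,0,0]},{"translation": [0.005,0,0],"twist": [0,0,0]},{"translation": [0.005,0,0],"twist": [0,0,0]}]'

```text
time_s: 29.42
tool_pos: [525.0, -102.7, 105.9]
orientation: [-0.0, 0.733, 0.681, 0.0]
contact_force: [0.1, -0.7, -0.2]
finger_gap: 9.4
gripper_force: 58.8
```

Request:
play_rows --plan '[{"translation": [0.003,0,0],"twist": [0,0,0]},{"translation": [0.004,0,0],"twist": [0,0,0]},{"translation": [0.004,0,0],"twist": [0,0,0]},{"translation": [0.004,0,0],"twist": [0,0,0]},{"translation": [0.004,0,0],"twist": [0,0,0]},{"translation": [0.003,0,0],"twist": [0,0,0]},{"translation": [0,0,0],"twist": [0,0,0]},{"translation": [0,0,0],"twist": [0,0,0]}]'

```text
time_s: 30.08
tool_pos: [526.6, -81.0, 105.9]
orientation: [0.0, 0.732, 0.681, -0.0]
contact_force: [-0.3, -0.3, -1.0]
finger_gap: 9.1
gripper_force: 58.8
```

```bash
python3 - <<'E'
from h import *
import pickle
o=manip.get_obs();t=manip.camera("top"); s=manip.camera("scene"); pickle.dump((o,t,s),open("w6.pkl","wb"))
C=np.array([534.25,9.3,112]);u=np.array([.0736,.9973,0]);print(o["tool_pos"],o["contact_force"])
for cc,nm in((t,"t"),(s,"s")):
    h=cv2.cvtColor(cc["color"],cv2.COLOR_BGR2HSV)
    for q in (85,90,95,100,105,110):
        x,y=np.round(proj(cc,C+q*u)).astype(int); print(nm,q,(x,y),h[y,x,1:].tolist(),h[y-1,x,1:].tolist(),h[y+1,x,1:].tolist())
E
```

```text
[526.5906626  -81.00431791 105.85238797] [-0.31903892 -0.32117082 -1.0204689 ]
t 85 (np.int64(215), np.int64(199)) [4, 191] [21, 157] [8, 191]
t 90 (np.int64(213), np.int64(199)) [1, 193] [15, 158] [5, 192]
t 95 (np.int64(211), np.int64(199)) [3, 195] [14, 165] [3, 191]
t 100 (np.int64(209), np.int64(199)) [138, 150] [132, 164] [137, 132]
t 105 (np.int64(207), np.int64(199)) [129, 168] [123, 164] [125, 163]
t 110 (np.int64(205), np.int64(199)) [127, 167] [121, 167] [124, 162]
s 85 (np.int64(289), np.int64(206)) [13, 198] [14, 201] [14, 180]
s 90 (np.int64(291), np.int64(208)) [12, 192] [13, 204] [12, 169]
s 95 (np.int64(293), np.int64(209)) [15, 184] [12, 194] [20, 152]
s 100 (np.int64(294), np.int64(210)) [39, 132] [22, 161] [86, 125]
s 105 (np.int64(296), np.int64(212)) [125, 124] [122, 125] [128, 129]
s 110 (np.int64(298), np.int64(213)) [129, 123] [121, 126] [129, 127]
```

Request:
play_rows --plan '[{"translation": [0,0,0.001],"twist": [0,0,0]},{"translation": [0,0,0.001],"twist": [0,0,0]},{"translation": [0,0,0.001],"twist": [0,0,0]},{"translation": [0,0,0.001],"twist": [0,0,0]},{"translation": [0,0,0],"twist": [0,0,0]},{"translation": [0,0,0],"twist": [0,0,0]},{"translation": [0,0,0],"twist": [0,0,0]},{"translation": [0,0,0],"twist": [0,0,0]}]'

```text
time_s: 30.85
tool_pos: [526.6, -81.3, 102.2]
orientation: [0.0, 0.733, 0.681, -0.0]
contact_force: [-0.8, -1.2, 1.4]
finger_gap: 8.7
gripper_force: 59.0
```

Request:
play_rows --plan '[{"translation": [0,0,0],"twist": [0,0,0]},{"translation": [0,0,0],"twist": [0,0,0]},{"translation": [0,0,0],"twist": [0,0,0]},{"translation": [0,0,0],"twist": [0,0,0]},{"translation": [0,0,0],"twist": [0,0,0]},{"translation": [0,0,0],"twist": [0,0,0]},{"translation": [0,0,0],"twist": [0,0,0]},{"translation": [0,0,0],"twist": [0,0,0]}]' --hand 1

```text
time_s: 31.52
tool_pos: [526.6, -81.2, 101.9]
orientation: [0.0, 0.733, 0.681, 0.0]
contact_force: [0.3, 0.0, 0.8]
finger_gap: 85.2
gripper_force: 0.0
```

Request:
play_rows --plan '[{"translation": [0,0,-0.01],"twist": [0,0,0]},{"translation": [0,0,-0.02],"twist": [0,0,0]},{"translation": [0,0,-0.02],"twist": [0,0,0]},{"translation": [0,0,-0.02],"twist": [0,0,0]},{"translation": [0,0,-0.02],"twist": [0,0,0]},{"translation": [0,0,-0.02],"twist": [0,0,0]},{"translation": [0,0,-0.02],"twist": [0,0,0]},{"translation": [0,0,-0.01],"twist": [0,0,0]}]'

```text
time_s: 32.18
tool_pos: [527.7, -81.4, 245.8]
orientation: [0.002, 0.733, 0.681, 0.001]
contact_force: [-0.4, -0.3, -0.2]
finger_gap: 85.6
gripper_force: 0.0
```

Request:
play_rows --plan '[{"translation": [-0.02,0,0],"twist": [0,0,0]},{"translation": [-0.02,0,0],"twist": [0,0,0]},{"translation": [-0.02,0,0],"twist": [0,0,0]},{"translation": [-0.02,0,0],"twist": [0,0,0]},{"translation": [-0.02,0,0],"twist": [0,0,0]},{"translation": [-0.02,0,0],"twist": [0,0,0]},{"translation": [0,0,0],"twist": [0,0,0]},{"translation": [0,0,0],"twist": [0,0,0]}]'

```text
time_s: 32.85
tool_pos: [517.5, -201.5, 241.6]
orientation: [-0.0, 0.733, 0.68, 0.0]
contact_force: [0.1, 0.9, -0.6]
finger_gap: 85.2
gripper_force: 0.0
```

```bash
python3 - <<'E'
from h import *
import pickle
o=manip.get_obs();t=manip.camera("top"); s=manip.camera("scene");c,_=wcam()
C=np.array([534.25,9.3,106]);u=np.array([.0736,.9973,0])
print(o["tool_pos"],o["finger_gap"])
for cc,nm in((t,"t"),(s,"s"),(c,"w")):
    h=cv2.cvtColor(cc["color"],cv2.COLOR_BGR2HSV)
    for q in (-130,-122,-110,-95,-80,-30,0,30,80,90,97,106):
        x,y=np.round(proj(cc,C+q*u)).astype(int)
        if 0<=x<512 and 1<=y<383: print(nm,q,(int(x),int(y)),h[y-1:y+2,x,1].tolist(),h[y-1:y+2,x,2].tolist())
p=pickle.load(open("cs0.pkl","rb"))
# basket & mat region changes vs start (top): lug left tile
for nm,(x0,x1,y0,y1) in dict(tray=(130,195,165,250)).items():
    print(nm,cv2.phaseCorrelate(cv2.cvtColor(p["top"]["color"],6)[y0:y1,x0:x1].astype(np.float32),cv2.cvtColor(t["color"],6)[y0:y1,x0:x1].astype(np.float32)))
E
```

```text
[ 517.50264183 -201.49185669  241.63500322] 85.22527113800489
t -130 (298, 204) [57, 47, 72] [72, 71, 74]
t -122 (295, 204) [13, 9, 8] [197, 197, 198]
t -110 (290, 203) [14, 12, 12] [141, 169, 175]
t -95 (285, 203) [8, 13, 14] [151, 176, 170]
t -80 (279, 203) [9, 16, 14] [162, 178, 163]
t -30 (259, 202) [16, 13, 17] [161, 182, 132]
t 0 (248, 201) [11, 8, 9] [169, 195, 193]
t 30 (236, 201) [8, 11, 14] [188, 200, 176]
t 80 (217, 200) [5, 8, 11] [191, 200, 178]
t 90 (213, 199) [15, 4, 5] [157, 198, 193]
t 97 (210, 199) [42, 4, 4] [162, 186, 184]
t 106 (207, 199) [121, 122, 121] [168, 171, 168]
s -130 (224, 154) [108, 64, 29] [160, 168, 185]
s -122 (226, 156) [19, 14, 12] [205, 194, 166]
s -110 (230, 159) [14, 10, 18] [166, 152, 131]
s -95 (234, 162) [14, 13, 13] [169, 157, 135]
s -80 (238, 166) [11, 14, 14] [169, 169, 159]
s -30 (253, 178) [12, 14, 14] [166, 149, 129]
s 0 (262, 185) [13, 13, 13] [197, 182, 153]
s 30 (271, 193) [12, 12, 17] [187, 165, 138]
s 80 (288, 206) [15, 15, 15] [203, 190, 166]
s 90 (291, 209) [15, 14, 20] [198, 179, 151]
s 97 (293, 211) [14, 35, 97] [163, 131, 124]
s 106 (296, 213) [124, 121, 122] [130, 143, 153]
w -130 (260, 90) [122, 143, 147] [125, 127, 127]
w -122 (260, 80) [3, 3, 2] [248, 249, 250]
w -110 (260, 66) [10, 8, 8] [231, 233, 232]
w -95 (260, 46) [10, 11, 8] [230, 231, 232]
w -80 (260, 27) [12, 10, 10] [228, 227, 229]
tray ((-0.019858691261205763, -0.6013403913095914), 0.7109700272112717)
```

The rod lies on the eye axis from the T at about -122 mm to the tip at about +98 mm, resting in both eyes with the basket unmoved. The tray is flat on the mat. I'm handing the job in.

```bash
python3 -c "
from bench import manip
print(manip.hand_in())"
```

```text
the job is handed in; nothing more can be done
None
```

I handed the job in at about 33 s of the 72 s limit: the four fittings are in the basket, the empty tray is flat on the mat, and the bar runs through both lug eyes with about 28 mm of its plain end and 50 mm of its T end outside the lugs; the hand-in returned no verdict.

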